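# Set the guide straightedge on a film-casting board against its two stops and clamp it

### The job

Slide the metal straightedge across the casting board until its long edge away from the robot bears on both round stop buttons at once, with light finger pressure (a few newtons), with its two ends under the raised arms of the two hold-down clamps. Then, without letting it come away from either stop, press each clamp arm down until its pad bears on the straightedge, and let go; leave everything else on the bench alone.

Things in the scene. Friction and masses are not known exactly. Their poses are not given: they have to be found in the camera images.
- board: film-casting board, fixed: an aluminium plate 290 (x) x 370 (y) x 16 mm on four feet, its flat upper face 26 mm above the bench. Origin under its centre at bench level, z up; its x axis points away from the robot within about 0.25 rad. Thin glass bed let in flush. The clamps stand near its far corners, the stops between them
- rule: guide straightedge, loose, lying flat on the board: an aluminium bar 50 (x) x 350 (y) x 6 mm, 0.24 to 0.38 kg, with a grip rail along its middle. Origin at the centre of its underside; y runs along it, +x towards the stops (its far long edge is at x = +25 mm). The two end parts beyond the rail are flat.
- rule_grip (a point): centre of the grip rail of the straightedge (20 mm above its underside, at its centre). The rail is an upright aluminium bar 12 mm thick (along the rule's x), 110 mm long (along y), standing 28 mm above the 6 mm bar, top 34 mm above the board; take it from above across its 12 mm, fingers not lower than the bar
- stop_l: the stop button at the board's +y slot, fixed: upright steel cylinder, radius 8 mm, 10 mm high, with a smaller head (radius 6.5 mm) up to 16 mm. Origin at the centre of its foot, on the board's face. The two stops are about 190 mm apart and set up to 18 mm differently in depth, so their line is not square to the board. A stop must not be pressed with more than 7 N: it would slip in its slot
- stop_r: the like stop button at the board's -y slot. When the straightedge bears on a stop, the stop's centre lies 33 mm (25 + 8) from the long centre line of the straightedge. Sliding the straightedge takes 1 to 3 N; bearing down on it while pushing adds drag and can keep it from swinging on to the second stop
- clamp_l (a joint): hinge of the +y hold-down clamp, rad: about 0 with its rubber pad (radius 8 mm) resting on the straightedge's end, growing as the arm is raised (starts 0.5 to 0.8). Its pivot is stiff: the arm stays wherever it is left, and about 2 to 4 N at the thumb rest moves it; once on the straightedge, press with about 10 N to make it bear
- clamp_l_pivot (a point): pivot of the +y clamp, on the board, 10 mm above its face; axis along the board's y. The arm runs from here towards the robot (board -x), the pad 60 mm from the pivot, the thumb rest at the end
- clamp_l_thumb (a point): middle of the upper face of the thumb rest (36 x 24 x 9 mm, black plastic) at the end of the +y clamp's arm: 98 mm from the pivot along the arm and 16.5 mm above the arm's line through the pivot; press it down from above
- clamp_r (a joint): hinge of the -y hold-down clamp, like clamp_l
- clamp_r_pivot (a point): pivot of the -y clamp, like clamp_l_pivot
- clamp_r_thumb (a point): thumb rest of the -y clamp, like clamp_l_thumb
- applicator: bystander: steel film-applicator frame 38 x 80 x 30 mm standing on the far strip of the board between the stops; origin under its centre
- mortar: bystander: white bowl, 100 mm across, 55 mm high, left of the board
- amber_bottle: bystander: amber bottle, 54 mm across, 110 mm high, left of the board
- ointment_jar: bystander: white jar, 64 mm across, 55 mm high, right of the board
- beaker: bystander: glass beaker, 68 mm across, 85 mm high, before the board on the left
- spatula: bystander: spatula 170 mm long lying right of the board
- weigh_dish: bystander: shallow white dish, 84 mm across, right of the board

How it is judged (in metres and radians):
On the way, in this order (a step that is already met when the one before it is completed fails the run):
1. the straightedge bears on both stops at the same time (at least 0.5 N on each), both clamps still open (contact force between rule and stop_l above 0.5 N and contact force between rule and stop_r above 0.5 N and value of joint each of clamp_l, clamp_r above 0.3 rad), for 0.3 s.
2. both clamps are down on the straightedge (value of joint clamp_l between -0.04 and 0.04 rad and contact force between each of clamp_l, clamp_r and rule above 1 N and value of joint clamp_r between -0.04 and 0.04 rad), for 0.2 s.
At the end, for the whole second after the job is handed in: The straightedge lies flat and still, its far edge within 1.5 mm of both stops; both clamp arms are down with their pads on it (joints within 0.04 rad of 0, each pressing it with over 1 N); the robot has let go (all of step 2 and x of stop_l in the frame of rule between 0.0315 and 0.0345 m and x of stop_r in the frame of rule between 0.0315 and 0.0345 m and y of stop_l in the frame of rule below 0.15 m and y of stop_r in the frame of rule above -0.15 m and angle between rule's own z axis and vertical below 0.03 rad and linear speed of rule below 0.01 m/s); the robot touches nothing.
It fails at once if the straightedge is pressed against stop_l with more than 7 N (contact force between rule and stop_l above 7 N).
It fails at once if the straightedge is pressed against stop_r with more than 7 N (contact force between rule and stop_r above 7 N).
It fails at once if a bystander is moved more than 20 mm (distance of any of applicator, mortar, amber_bottle, ointment_jar, beaker, spatula, weigh_dish from where it was at the start of the episode above 0.02 m).
It also fails if it takes over 72 s, if anything falls off the work surface, if the arm or the gripper's body presses on something with over 40 N, if the wrist force passes 120 N, or if a joint passes its speed limit or range.

### The arm

A 7-joint arm with a two-finger parallel gripper is mounted at the origin on the work surface. World frame = base frame: x ahead of the robot, y to its left, z up, the work surface at z = 0. Lengths are in mm, angles in rad, forces in N, time in s.
With the tool pointing down it reaches from about 425 to 1025 mm from the base axis. Payload 3.6 kg.
Tool frame: the origin (TCP) lies on the front face of the gripper's body, between the roots of the fingers; the fingertips stand 73 mm ahead of it and the grasp point (between the pads) lies 54 mm ahead of it; z points along the fingers, y is the direction in which the jaws open and shut (so a half turn about z gives the same grasp; the last joint's range is limited). The gripper opens to 85 mm and grips with 20 to 120 N. Pads are 22 mm wide; open, the fingers measure 114 mm over their backs; the gripper's body (76 mm by 85 mm) begins 54 mm behind the grasp point. The pads swing forward as they close: fully open they stand 13 mm farther back than shut.
Start: joints at [-1.214, 0.591, 0.048, 1.609, -0.033, 0.943, -0.034], TCP at [315.214, 652.893, 303.902] pointing down, gripper open.
Joint ranges: [-2.69, 2.69], [-0.47, 2.24], [-1.27, 1.36], [0.19, 2.51], [-1.53, 4.68], [0.08, 2.07], [-3.09, 3.09]. Speed limits (rad/s): [2.57, 2.57, 3.14, 3.14, 3.14, 3.14, 3.14].

### API

Orientations are given as a unit quaternion [x, y, z, w].
In Python, from plant import arm gives the robot as it stands.
- The arm moves only by the shell command python3 -m creep 'ROWS' [FORCE]. ROWS is JSON, a list of rows, each a list of 5 numbers: the shift along the tool's x, y, z normalised to -1 to 1, where 1 is 100 cm, then the turn about the tool's z normalised to -1 to 1, where 1 is 8 degrees, then the opening, from -1 (shut) to 1 (fully open). In form: [[dx, dy, dz, turn, claw], ...]. A call has 1 to 12 rows; each row shifts and turns the commanded pose from where the row before left it, along the tool's axes as they then stand; what a row does not reach is not made up. A row lasts 1/8 s, in which the tool goes at most 62.5 mm and 10.7 degrees, less where a joint would pass 70% of its speed; a pose out of reach is approached as far as the arm can. A call with a number of a shift or a turn outside -1 to 1 is refused whole. A call with a gripper value outside its range is refused whole. The fingers move at their own pace and stop on an object; FORCE is the grip in N (left out, the last holds). Time passes only in rows, so rows that do not move let the fingers close. It gives the time, the measured TCP pose, the force and the opening at its end, in the units of the state.
- arm.read_state(): the state, without advancing time (a new reading comes with each control period).
- arm.read_camera(name): name is "side" or "top"; returns the picture (420x560x3 uint8, red, green, blue); there is no depth.
- arm.camera_model(name): a dict with "fx", "fy", "cx", "cy" (pixels), "k1" (the pictures are not rectified: a ray, as slopes to the right and down, at radius r is drawn at 1 + k1 r^2 times it, then the intrinsics apply), "R" (3x3) and "t" (3): a world point X has camera coordinates R X + t. Camera axes: x right, y down, z forward; pixel columns grow to the right and rows downward; lengths in mm; the calibration is good to about 2 mm. A picture is of the moment at which its call begins. camera_model takes no time and is no camera call.
- arm.close_job(): hands the job in, once; it reports no verdict.
The state is a dict: "t": time; "qpos": joint angles; "qvel": joint speeds; "tau": joint torques, N m; "tcp_pos": TCP position; "eef_rot": TCP orientation; "wrist_force": force on the tool from outside, world axes, zero at the start; "ft_torque": the same for the moment, N m; "grip_width": opening from 0.0 (shut) to 1.0 (fully open).
Only numpy, scipy, OpenCV 4.12 (cv2) and the standard library are available. Lean on these libraries where they do the work, as an engineer would, in place of code of your own. Each camera call takes 0.05 s, during which the arm holds its last target. There are 200 camera calls.

## Working session

There is one attempt and no reset: what is moved stays moved. The work goes in short steps, Python scripts to look and compute and a shell command to move; the robot and the scene stay as the last step left them, time stands still between calls to the robot, and variables do not carry over. Pictures are saved under pics/ and viewed, about 8 in all and at most 12, crops included, and the job is handed in when it is done.

```bash
mkdir -p pics && cat > h.py <<'E'
import numpy as np, cv2
from plant import arm
def snap(n,f):
    im=arm.read_camera(n); cv2.imwrite('pics/'+f,im[:,:,::-1]); return im
def ray(n,uv):
    m=arm.camera_model(n); K=np.array([[m['fx'],0,m['cx']],[0,m['fy'],m['cy']],[0,0,1.]])
    p=cv2.undistortPoints(np.array([[uv]],float),K,np.array([m['k1'],0,0,0.]))[0,0]
    R=np.array(m['R']);t=np.array(m['t']); return -R.T@t, R.T@np.array([p[0],p[1],1])
def onz(n,uv,z):
    o,d=ray(n,uv); return o+d*(z-o[2])/d[2]
def proj(n,X):
    m=arm.camera_model(n); c=np.array(m['R'])@np.array(X,float)+np.array(m['t']); s=c[:2]/c[2]; s=s*(1+m['k1']*(s@s))
    return np.array([m['fx']*s[0]+m['cx'],m['fy']*s[1]+m['cy']])
E
python3 - <<'E'
from h import *
a=snap('top','t0.png');b=snap('side','s0.png')
for n in('top','side'):
    m=arm.camera_model(n);print(n,m['fx'],m['k1'],-np.array(m['R']).T@m['t'],np.round(m['R'],2).tolist())
print(arm.read_state())
E
```

```text
top 523.5729388006881 0.02894049327149467 [ 380.38536054   10.85896315 1394.90563819] [[0.01, -1.0, 0.01], [-0.99, -0.01, -0.13], [0.13, -0.01, -0.99]]
side 544.0755550974251 0.007020322686750528 [  342.95053616 -1202.77082561  1152.54069393] [[0.98, -0.18, -0.02], [-0.13, -0.66, -0.74], [0.12, 0.73, -0.67]]
{'t': 0.1, 'qpos': array([-1.21450613,  0.59200464,  0.04833064,  1.60970714, -0.03328814,
        0.94268733, -0.03372842]), 'qvel': array([ 0.00070861, -0.00139957, -0.00256681, -0.00236508, -0.00020644,
        0.00104014, -0.0018701 ]), 'tau': array([ 4.18133903e-03, -5.49997580e+01,  1.55289933e+00, -1.98822999e+01,
        9.66371095e-03,  3.87404361e-03,  1.08840084e-05]), 'tcp_pos': array([314.95161714, 652.34855776, 302.86726711]), 'eef_rot': array([ 2.22986132e-01,  9.74821103e-01, -9.88477756e-04, -1.56316097e-04]), 'wrist_force': array([ 0.73919524, -0.64022012, -0.09167137]), 'ft_torque': array([-0.03225089, -0.06701404,  0.03164499]), 'grip_width': 1.004542695893368}
```

View pics/t0.png

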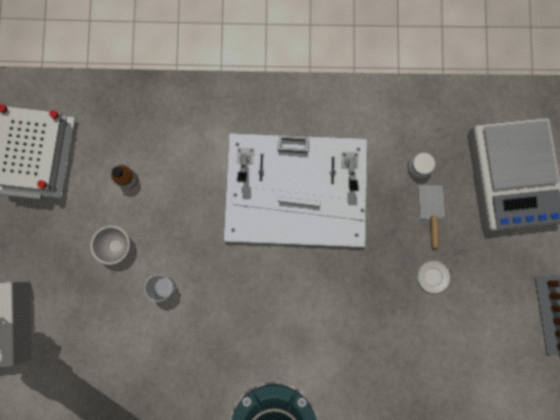

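View pics/s0.png

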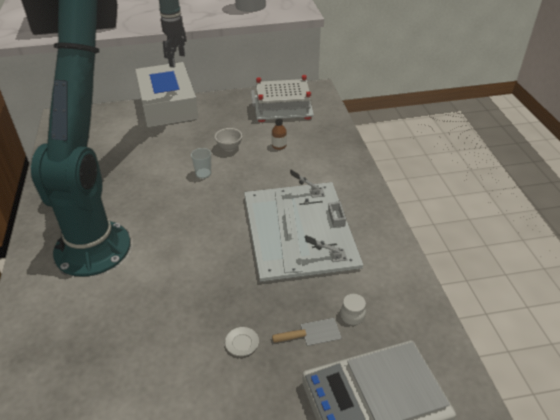

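The top view shows the board at about (227–367, 135–246), with the clamps at (243,165) and (351,175), slots at (262,167) and (333,170), and the rail from (279,201) to (321,206). I'll crop in on the board in both views.

```bash
python3 - <<'E'
import cv2
a=cv2.imread('pics/t0.png')[125:255,215:380]; cv2.imwrite('pics/t0c.png',cv2.resize(a,None,fx=4.8,fy=4.6,interpolation=cv2.INTER_CUBIC))
b=cv2.imread('pics/s0.png')[160:290,235:370]; cv2.imwrite('pics/s0c.png',cv2.resize(b,None,fx=4.6,fy=4.6,interpolation=cv2.INTER_CUBIC))
E
```

```text
(no output)
```

View pics/t0c.png

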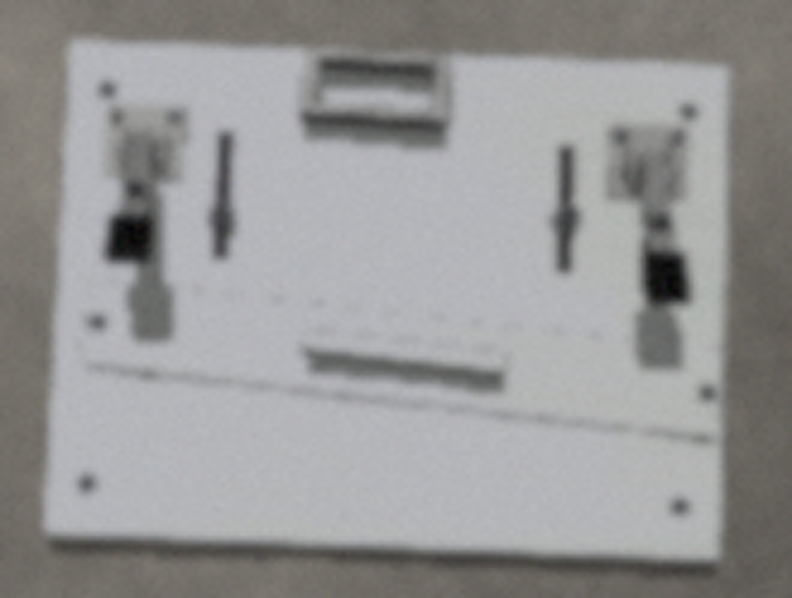

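View pics/s0c.png

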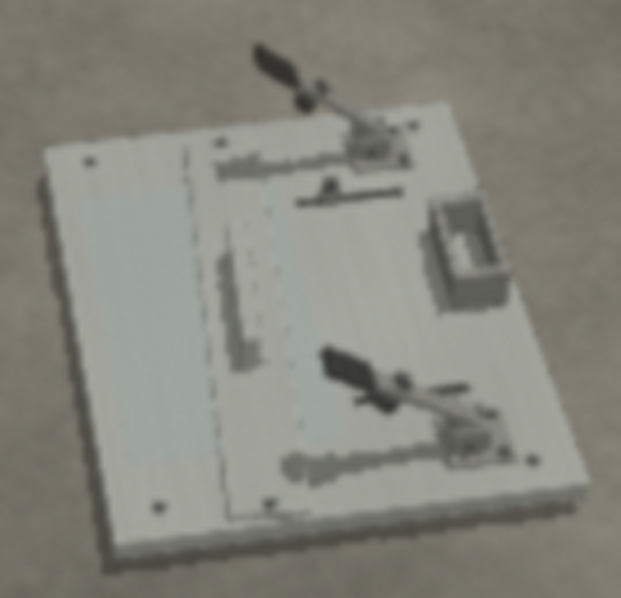

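```bash
python3 - <<'E'
from h import *
T=lambda u,v:(215+(u+.5)/4.8-.5,125+(v+.5)/4.6-.5)
S=lambda u,v:(235+(u+.5)/4.6-.5,160+(v+.5)/4.6-.5)
def tri(a,b):
    o1,d1=ray('top',a);o2,d2=ray('side',b)
    s=np.linalg.lstsq(np.stack([d1,-d2],1),o2-o1,rcond=None)[0]
    p,q=o1+s[0]*d1,o2+s[1]*d2; return np.round((p+q)/2,1),round(np.linalg.norm(p-q),1)
for n,c in dict(FL=(70,42),FR=(728,65),NR=(718,560),NL=(45,535)).items(): print(n,onz('top',T(*c),26).round(1))
for n,c in dict(stopl=(221,218),stopr=(566,222)).items(): print(n,onz('top',T(*c),36).round(1))
print('stops side',onz('side',S(329,186),34).round(1))
for n,c in dict(nl=(90,367),nr=(712,438)).items(): print('rule',n,onz('top',T(*c),27).round(1))
for n,c in dict(fl=(195,290),fr=(600,335)).items(): print('rule',n,onz('top',T(*c),32).round(1))
print('rail', onz('top',T(306,348),60).round(1),onz('top',T(505,373),60).round(1))
print('thumbL',tri(T(130,240),S(275,65)),'thumbR',tri(T(667,277),S(345,365)))
print('base plates',onz('top',T(146,143),28).round(1),onz('top',T(647,163),28).round(1))
from scipy.spatial.transform import Rotation as R
print(R.from_quat(arm.read_state()['eef_rot']).as_matrix().round(3))
E
```

```text
FL [762.4 130.4  26. ]
FR [ 754.2 -237.5   26. ]
NR [ 465.4 -229.7   26. ]
NL [474.5 137.   26. ]
stopl [657.2  44.1  36. ]
stopr [ 657.7 -145.8   36. ]
stops side [659.5  47.7  34. ]
rule nl [571.1 114.7  27. ]
rule nr [ 535.  -226.8   27. ]
rule fl [615.8  57.7  32. ]
rule fr [ 592.9 -164.9   32. ]
rail [578.9  -3.4  60. ] [ 566.3 -110.3   60. ]
thumbL (array([629.5,  89.2, 111.2]), np.float64(0.7)) thumbR (array([ 613.3, -190.4,  105.1]), np.float64(1.3))
base plates [702.5  86.6  28. ] [ 694.8 -191.7   28. ]
[[-0.901  0.435 -0.001]
 [ 0.435  0.901 -0.002]
 [-0.    -0.002 -1.   ]]
```

```bash
python3 -m creep '[[0,0,0,-1,-1],[0,0,0,-1,-1],[0,0,0,-1,-1],[0,0,0,-0.22,-1]]' 30 && python3 -m creep '[[-0.018,-0.058,0,0,-1],[-0.018,-0.058,0,0,-1],[-0.018,-0.058,0,0,-1],[-0.018,-0.058,0,0,-1],[-0.018,-0.058,0,0,-1],[-0.018,-0.058,0,0,-1],[-0.018,-0.058,0,0,-1],[-0.018,-0.058,0,0,-1],[-0.018,-0.058,0,0,-1],[-0.018,-0.058,0,0,-1],[-0.018,-0.058,0,0,-1],[-0.018,-0.058,0,0,-1]]'
```

```text
t: 0.6
tcp_pos: [315.2, 652.5, 303.3]
eef_rot: [0.0, 1.0, -0.0, -0.0]
wrist_force: [-0.7, -0.9, 1.1]
grip_width: 0.149
t: 2.1
tcp_pos: [531.5, -44.9, 304.1]
eef_rot: [0.001, 1.0, 0.0, 0.0]
wrist_force: [0.7, 0.8, -0.2]
grip_width: 0.001
```

```bash
python3 -m creep '[[0.002,-0.006,0.05,0,-1],[0,0,0.05,0,-1],[0,0,0.05,0,-1],[0,0,0.03,0,-1],[0,0,0.009,0,-1],[0,0,0,0,-1]]' && python3 - <<'E'
from h import *
a=snap('top','t1.png')[125:255,215:380];b=snap('side','s1.png')[160:290,235:370]
r=lambda i:cv2.resize(i[:,:,::-1],(400,400),interpolation=cv2.INTER_CUBIC)
cv2.imwrite('pics/c1.png',np.hstack([r(a),r(b)]))
E
```

```text
t: 2.85
tcp_pos: [529.3, -49.2, 115.0]
eef_rot: [0.0, 1.0, -0.0, -0.0]
wrist_force: [0.7, 0.7, 0.4]
grip_width: 0.002
```

View pics/c1.png

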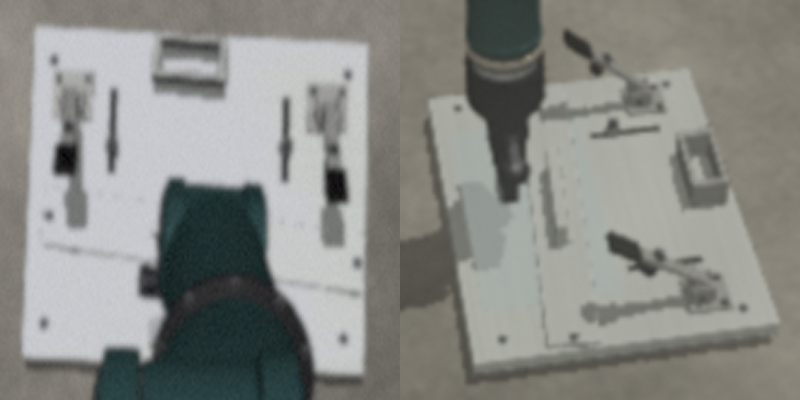

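The finger is behind the rail and short of it, with nothing disturbed. I'll advance to contact and slide part of the way.

```bash
python3 -m creep '[[-0.008,0,0,0,-1],[-0.008,0,0,0,-1],[-0.008,0,0,0,-1],[-0.004,0,0,0,-1],[-0.004,0,0,0,-1],[-0.004,0,0,0,-1],[-0.004,0,0,0,-1],[-0.004,0,0,0,-1],[-0.004,0,0,0,-1],[0,0,0,0,-1]]' && python3 - <<'E'
from h import *
a=snap('top','t2.png')[125:255,215:380];b=snap('side','s2.png')[160:290,235:370]
r=lambda i:cv2.resize(i[:,:,::-1],(400,400),interpolation=cv2.INTER_CUBIC)
cv2.imwrite('pics/c2.png',np.hstack([r(a),r(b)]))
print(arm.read_state()['wrist_force'])
E
```

```text
t: 4.2
tcp_pos: [578.3, -49.1, 115.0]
eef_rot: [0.0, 1.0, -0.0, 0.001]
wrist_force: [0.4, -0.2, -0.8]
grip_width: 0.003
[ 0.06427723 -0.94371228 -0.14256388]
```

View pics/c2.png

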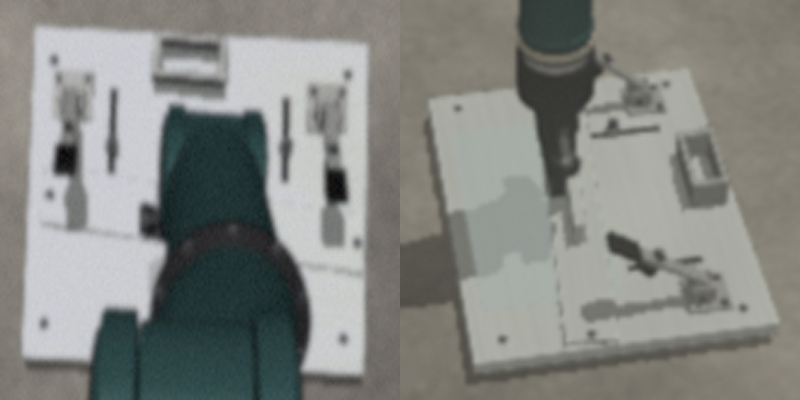

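The rule moved about 17–18 mm and is still short of the stops. I'll push most of the way, then creep.

```bash
cat > f.py <<'E'
from h import *
F=[];P=[]
for i in range(5):
    im=arm.read_camera('top');s=arm.read_state();F.append(s['wrist_force']);P.append(s['tcp_pos'])
print('t',s['t'],'F',np.mean(F,0).round(2),'P',np.mean(P,0).round(1))
cv2.imwrite('pics/f.png',im[:,:,::-1])
E
python3 -m creep '[[-0.002,0,0,0,-1],[-0.002,0,0,0,-1],[-0.002,0,0,0,-1],[-0.002,0,0,0,-1],[-0.002,0,0,0,-1],[-0.002,0,0,0,-1],[-0.002,0,0,0,-1],[-0.002,0,0,0,-1],[-0.002,0,0,0,-1],[-0.002,0,0,0,-1]]' && python3 f.py && python3 - <<'E'
from h import *
a=cv2.imread('pics/f.png')[125:255,215:380]
cv2.imwrite('pics/c3.png',cv2.resize(a,None,fx=4.8,fy=4.6,interpolation=cv2.INTER_CUBIC))
E
```

```text
t: 5.55
tcp_pos: [597.2, -49.2, 114.9]
eef_rot: [0.0, 1.0, -0.0, -0.0]
wrist_force: [-2.7, -1.3, 0.5]
grip_width: 0.001
t 5.8 F [-1.79 -0.25  0.26] P [597.2 -49.2 114.9]
```

View pics/c3.png

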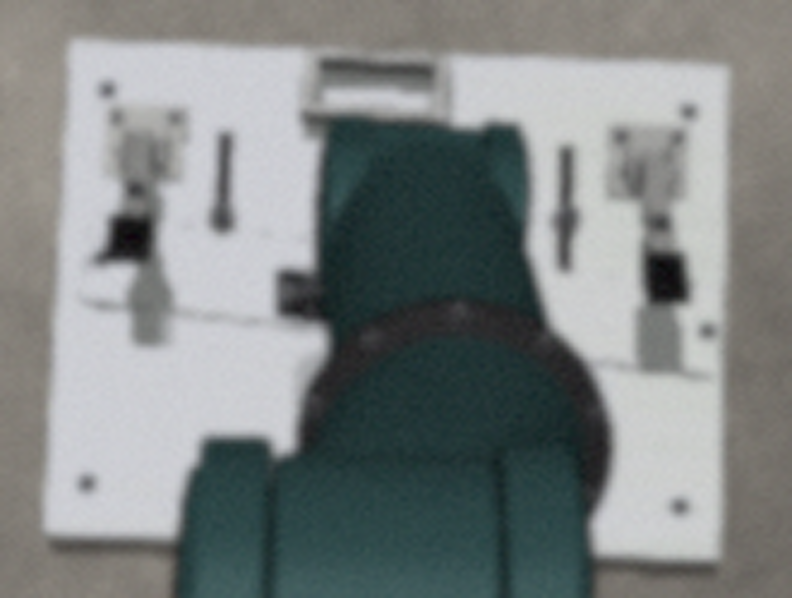

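The far edge is now at stop_l (221,220). The right end is still about 9 mm short of stop_r, so I'll creep on to let it swing.

```bash
R='' ; python3 -m creep '[[-0.001,0,0,0,-1],[-0.001,0,0,0,-1],[-0.001,0,0,0,-1],[-0.001,0,0,0,-1]]' | grep -E "tcp|force"; python3 f.py; python3 -m creep '[[-0.001,0,0,0,-1],[-0.001,0,0,0,-1],[0,0,0,0,-1]]' | grep -E "tcp|force"; python3 f.py
```

```text
tcp_pos: [599.1, -49.7, 114.8]
wrist_force: [-6.4, -1.2, 4.0]
t 6.55 F [-4.44 -0.97  3.14] P [599.6 -49.8 114.8]
tcp_pos: [602.2, -50.0, 114.9]
wrist_force: [-4.3, -1.5, 1.7]
t 7.175 F [-1.9  -1.23  0.02] P [603.5 -49.4 114.9]
```

```bash
for i in 1; do python3 -m creep '[[-0.0005,0,0,0,-1],[0,0,0,0,-1]]' | grep -E "force"; python3 f.py;  python3 -m creep '[[-0.0005,0,0,0,-1],[0,0,0,0,-1]]' | grep -E "force"; python3 f.py; done; python3 - <<'E'
from h import *
a=cv2.imread('pics/f.png')[125:255,215:380]
cv2.imwrite('pics/c4.png',cv2.resize(a,None,fx=4.8,fy=4.6,interpolation=cv2.INTER_CUBIC))
E
```

```text
wrist_force: [-1.7, -1.1, -0.7]
t 7.675 F [-1.17 -0.89 -0.4 ] P [604.  -49.1 115. ]
wrist_force: [-1.1, -0.6, 0.7]
t 8.175 F [-1.74 -0.79  1.05] P [604. -49. 115.]
```

View pics/c4.png

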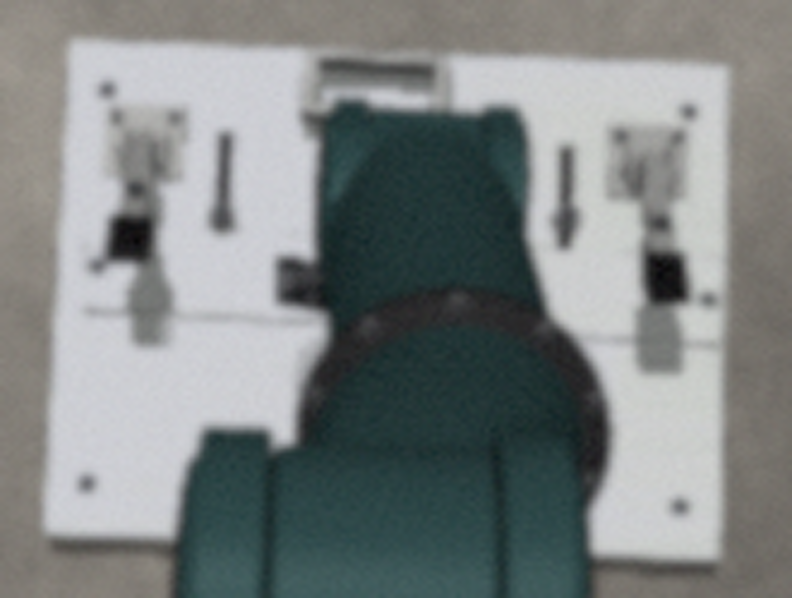

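```bash
python3 - <<'E'
from h import *
T=lambda u,v:(215+(u+.5)/4.8-.5,125+(v+.5)/4.6-.5)
a=onz('top',T(90,311),27)[:2];b=onz('top',T(715,345),27)[:2];d=(a-b)/np.linalg.norm(a-b)
for s in((657.2,44.1),(657.7,-145.8)): w=np.array(s)-b;print(abs(w[0]*d[1]-w[1]*d[0]))
print(a,b)
E
python3 -m creep '[[-0.001,0,0,0,-1],[0,0,0,0,-1]]' | grep -E "force"; python3 f.py
```

```text
56.604574551601694
65.25483306305506
[603.61047369 115.49686525] [ 588.81617693 -228.87126481]
wrist_force: [-5.8, 0.3, 3.4]
t 8.675 F [-4.93 -0.07  4.23] P [604.2 -49.  114.8]
```

The right end is still about 7 mm short and the force is partly downward. I'll back off and push further right (y ≈ -74), with a slight lift to relieve the down-drag.

```bash
python3 -m creep '[[0.004,0,0,0,-1],[0,-0.025,0,0,-1],[0,0,0,0,-1]]' | grep -E "force|tcp"; python3 f.py; python3 -m creep '[[-0.002,0,0,0,-1],[-0.001,0,-0.0003,0,-1],[-0.001,0,-0.0003,0,-1],[0,0,0,0,-1]]' | grep -E "tcp|force"; python3 f.py
```

```text
tcp_pos: [602.6, -76.5, 115.2]
wrist_force: [-0.3, -0.1, -0.3]
t 9.3 F [ 0.23  0.2  -0.08] P [602.1 -73.5 115.1]
tcp_pos: [604.9, -74.0, 115.4]
wrist_force: [-1.2, 0.1, 0.5]
t 10.05 F [-1.07  0.7  -0.78] P [604.9 -74.1 115.4]
```

```bash
python3 -m creep '[[-0.001,0,-0.0002,0,-1],[0,0,0,0,-1]]' | grep -E "tcp|force"; python3 f.py;python3 -m creep '[[-0.001,0,-0.0002,0,-1],[0,0,0,0,-1]]' | grep -E "tcp|force"; python3 f.py
```

```text
tcp_pos: [606.3, -74.4, 115.7]
wrist_force: [-1.2, 0.0, 0.1]
t 10.55 F [-1.06  0.02 -0.77] P [606.3 -74.4 115.8]
tcp_pos: [607.1, -74.3, 115.9]
wrist_force: [-0.8, -0.7, -1.4]
t 11.05 F [-1.13 -0.42 -0.52] P [607.1 -74.3 115.9]
```

```bash
python3 -m creep '[[-0.001,0,-0.0002,0,-1],[0,0,0,0,-1]]' | grep -E "tcp|force"; python3 f.py
```

```text
tcp_pos: [608.2, -74.1, 116.1]
wrist_force: [-0.8, -0.8, -0.9]
t 11.55 F [-0.66 -0.58 -0.73] P [608.2 -74.1 116.1]
```

```bash
for k in 1; do python3 -m creep '[[-0.001,0,0,0,-1],[0,0,0,0,-1]]' | grep -E "tcp|force"; python3 f.py; python3 -m creep '[[-0.001,0,-0.0001,0,-1],[0,0,0,0,-1]]' | grep -E "tcp|force"; python3 f.py; done
```

```text
tcp_pos: [608.3, -74.1, 116.1]
wrist_force: [-2.9, 0.2, 2.2]
t 12.05 F [-3.96 -0.13  3.42] P [608.4 -74.1 116.1]
tcp_pos: [609.3, -74.3, 116.1]
wrist_force: [-4.4, 0.4, 3.2]
t 12.55 F [-5.28 -1.15  3.24] P [609.3 -74.3 116.1]
```

```bash
python3 - <<'E'
from h import *
a=cv2.imread('pics/f.png')[125:255,215:380]
cv2.imwrite('pics/c5.png',cv2.resize(a,None,fx=4.8,fy=4.6,interpolation=cv2.INTER_CUBIC))
E
```

```text
(no output)
```

View pics/c5.png

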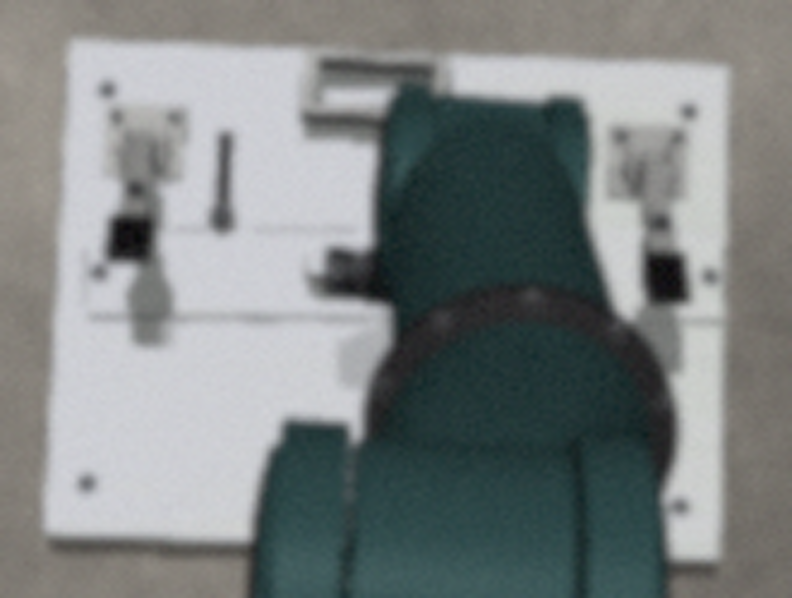

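Both ends now look on the stops: the near edge at (90,317)–(720,323) is parallel to the stop line. I'll re-press midway between the stops so the load is shared evenly.

```bash
python3 -m creep '[[0.006,0,0,0,-1],[0,0.023,0,0,-1],[0,0,0,0,-1]]' | grep -E "force|tcp"; python3 f.py; python3 -m creep '[[-0.003,0,0,0,-1],[-0.001,0,-0.0002,0,-1],[-0.001,0,-0.0002,0,-1],[0,0,0,0,-1]]' | grep -E "tcp|force"; python3 f.py
```

```text
tcp_pos: [605.8, -48.5, 116.5]
wrist_force: [0.1, 0.1, 0.1]
t 13.175 F [-0.11  0.15  0.23] P [605.  -51.6 116.4]
tcp_pos: [608.9, -51.3, 116.5]
wrist_force: [-0.3, 0.7, -0.5]
t 13.925 F [-0.53 -0.29 -0.05] P [608.9 -51.2 116.6]
```

```bash
python3 -m creep '[[-0.001,0,-0.0003,0,-1],[0,0,0,0,-1]]' | grep -E "tcp|force"; python3 f.py
```

```text
tcp_pos: [609.1, -51.2, 116.6]
wrist_force: [-2.7, -0.7, -0.1]
t 14.425 F [-3.01 -0.43  0.44] P [609.2 -51.2 116.7]
```

```bash
python3 -m creep '[[-0.0005,0,-0.0002,0,-1],[0,0,0,0,-1]]' | grep -E "tcp|force"; python3 f.py;  python3 -m creep '[[-0.0005,0,-0.0002,0,-1],[0,0,0,0,-1]]' | grep -E "tcp|force"; python3 f.py
```

```text
tcp_pos: [609.5, -51.2, 116.9]
wrist_force: [-4.7, 0.0, 1.4]
t 14.925 F [-5.2  -0.28  1.32] P [609.5 -51.2 116.9]
tcp_pos: [609.6, -51.2, 117.1]
wrist_force: [-5.0, -0.6, 2.1]
t 15.425 F [-5.44 -0.09  1.86] P [609.6 -51.2 117.1]
```

```bash
python3 -m creep '[[-0.0005,0,-0.0002,0,-1],[0,0,0,0,-1],[0,0,0,0,-1],[0,0,0,0,-1]]' | grep -E "tcp|force"; python3 f.py;  python3 -m creep '[[0.001,0,0,0,-1],[0.002,0,0,0,-1],[0.004,0,0,0,-1],[0.01,0,0,0,-1],[0,0,-0.04,0,-1],[0,0,-0.05,0,-1],[0,0,0,0,-1]]' | grep -E "tcp|force"; python3 - <<'E'
from h import *
a=snap('side','s6.png')[160:290,235:370]
cv2.imwrite('pics/c6.png',cv2.resize(a[:,:,::-1],None,fx=4.6,fy=4.6,interpolation=cv2.INTER_CUBIC))
E
```

```text
tcp_pos: [609.8, -51.2, 117.2]
wrist_force: [-6.2, -1.3, 2.0]
t 16.175 F [-6.16 -0.45  2.08] P [609.8 -51.2 117.2]
tcp_pos: [597.6, -51.3, 211.8]
wrist_force: [0.5, 0.3, -0.1]
```

View pics/c6.png

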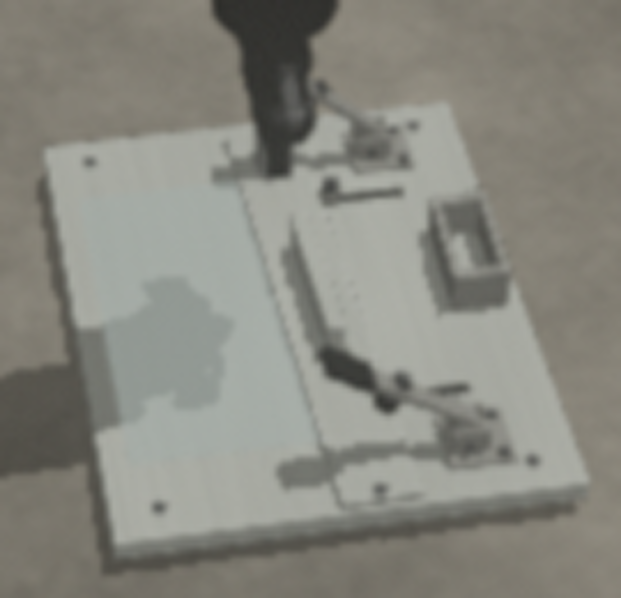

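The rule stayed against the stops. The raised arms stand clear of it and their pads are above its ends. I'll go to the right thumb rest next.

```bash
python3 -m creep '[[-0.005,-0.047,0,0,-1],[-0.005,-0.046,0,0,-1],[-0.005,-0.046,0,0,-1],[0,0,0.02,0,-1],[0,0,0,0,-1]]' | grep -E "tcp|force"; python3 -m creep '[[0,0,0.004,0,-1],[0,0,0.004,0,-1],[0,0,0.004,0,-1],[0,0,0,0,-1]]' | grep -E "tcp|force"; python3 - <<'E'
from h import *
a=snap('top','t7.png')[135:255,300:380];b=snap('side','s7.png')[200:290,270:370]
r=lambda i:cv2.resize(i[:,:,::-1],(400,500),interpolation=cv2.INTER_CUBIC)
cv2.imwrite('pics/c7.png',np.hstack([r(a),r(b)]))
print(arm.read_state()['wrist_force'])
E
```

```text
tcp_pos: [607.9, -189.4, 184.8]
wrist_force: [-0.1, 0.2, -0.4]
tcp_pos: [609.7, -189.6, 175.4]
wrist_force: [0.0, 0.1, 0.2]
[ 0.01101431  0.40221674 -0.27786411]
```

View pics/c7.png

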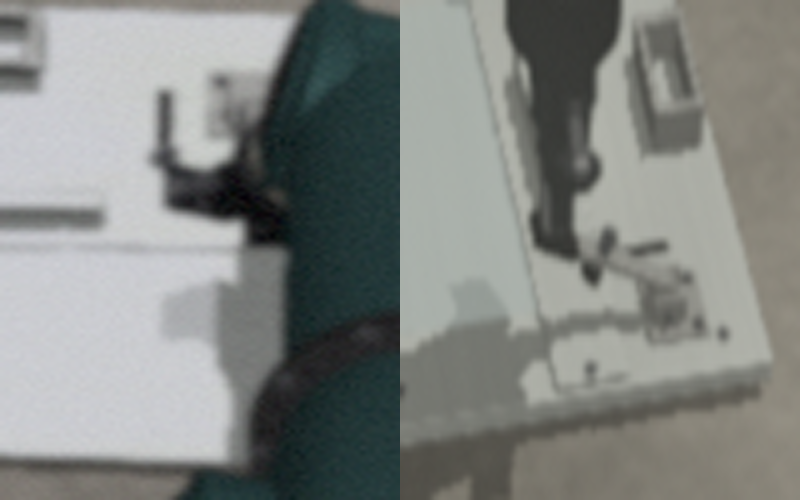

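```bash
python3 -m creep '[[0.0036,0,0.004,0,-1],[0.0033,0,0.004,0,-1],[0.003,0,0.004,0,-1],[0.0026,0,0.004,0,-1],[0.0022,0,0.004,0,-1],[0,0,0,0,-1]]' | grep -E "tcp|force"; python3 -m creep '[[0.002,0,0.004,0,-1],[0.0018,0,0.004,0,-1],[0.0015,0,0.004,0,-1],[0.0012,0,0.004,0,-1],[0,0,0,0,-1]]' | grep -E "tcp|force"; python3 f.py
```

```text
tcp_pos: [594.0, -190.2, 154.9]
wrist_force: [0.4, 0.6, 0.1]
tcp_pos: [587.9, -190.1, 139.0]
wrist_force: [-0.6, 1.4, -0.1]
t 19.95 F [-0.04  0.16 -0.38] P [ 588.1 -190.2  139.3]
```

```bash
python3 - <<'E'
from h import *
b=snap('side','s8.png'); g=lambda f:cv2.imread('pics/'+f,0)
for f in('s6.png','s7.png','s8.png'):
    print(f); print(g(f)[234:256:2,302:346:2])
E
```

```text
s6.png
[[131 112 101 118 154 168 168 172 172 172 171 172 170 170 169 168 168 167
  166 166 168 167]
 [157  90  63  79 110 160 167 171 171 171 171 171 170 170 169 167 167 167
  166 166 167 168]
 [160 109  59  60  62  84 120 165 170 171 171 171 170 168 169 167 167 166
  167 166 166 168]
 [169 153  67  59  60  60  63 130 162 160 145 165 170 167 168 168 166 166
  167 167 166 167]
 [169 164 128  92  64  59  58  95 138 117  82 135 169 168 165 163 160 161
  167 167 166 166]
 [164 168 167 166 149 105  80  78 114 120  87 114 146 131 108  94  86 108
  162 167 166 165]
 [157 168 167 168 169 168 160  97  67  86 105 119 134 134 130 131 138 156
  163 166 166 165]
 [145 168 167 168 168 168 168 122  62  70 146 150 124 118 125 135 138 143
  130 139 148 162]
 [158 166 168 167 168 169 168 167 148 152 166 167 165 156 130 105 115 127
  130 107 105 153]
 [161 164 168 167 168 168 168 168 169 169 168 165 166 156 119  96  98 107
  118 135 139 146]
 [167 146 169 167 168 169 169 168 169 168 169 165 166 160 110  98 112 110
  109 108 136 142]]
s7.png
[[134 110  85  59  58  59  92 110 161 176 175 175 173 173 173 
[... 1292 characters left out ...]
9 169 175 172 172 171 171 171
  171 171 170 171]
 [ 65  71  85  79  70 160 172 170 165 109  80 140 175 173 169 168 164 165
  171 172 170 171]
 [ 58  60  69  80 130 171 172 171 162  86  93 122 127 119 104  95  87 111
  166 171 170 170]
 [ 57  70 147 162 173 173 172 172 168 117 111 124 122 140 153 158 158 162
  168 171 171 170]
 [ 58  68 102 145 170 170 151 137 161 155 138 155 160 160 159 154 151 141
  124 144 151 168]
 [ 59  64  61 107 151 145 104  81 131 147 147 146 148 148 148 147 147 141
  111 107 108 157]
 [ 58  60  59  72 130 134 118 101 124 126 123 124 127 127 122 121 122 120
  120 140 143 150]
 [ 68  64  69 101 157 107  71  75 144 157 162 161 165 155 106  95 115 114
  113 112 140 146]]
```

The arm has followed the tip down (it is now nearly level). Continuing down, with force checks.

```bash
python3 -m creep '[[0.001,0,0.004,0,-1],[0,0,0.004,0,-1],[0,0,0.002,0,-1]]' | grep -E "tcp|force"; python3 f.py; python3 -m creep '[[0,0,0.001,0,-1],[0,0,0.001,0,-1]]' | grep -E "tcp|force"; python3 f.py
```

```text
tcp_pos: [586.7, -190.2, 129.0]
wrist_force: [-1.1, -0.3, 0.8]
t 20.625 F [-0.04 -0.33 -0.03] P [ 587.3 -190.1  129.2]
tcp_pos: [587.6, -190.1, 127.7]
wrist_force: [0.1, 0.1, 2.0]
t 21.125 F [0.01 0.35 0.95] P [ 587.5 -190.1  127.5]
```

```bash
python3 -m creep '[[0,0,0.001,0,-1],[0,0,0.001,0,-1]]' | grep -E "tcp|force"; python3 f.py; python3 -m creep '[[0,0,0.001,0,-1],[0,0,0.001,0,-1]]' | grep -E "tcp|force"; python3 f.py
```

```text
tcp_pos: [587.2, -190.1, 125.5]
wrist_force: [-0.1, 0.1, 1.7]
t 21.625 F [ 0.   -0.02  0.47] P [ 587.3 -190.1  125.4]
tcp_pos: [587.3, -190.2, 125.0]
wrist_force: [-3.6, 1.5, 17.3]
t 22.125 F [-2.71  0.93 11.69] P [ 587.3 -190.2  125.1]
```

Right clamp bears at tip z ≈ 52, as expected for the closed position. On to the left one.

```bash
python3 -m creep '[[0,0,-0.005,0,-1],[0,0,-0.045,0,-1],[0,0,-0.04,0,-1],[-0.007,0.047,0,0,-1],[-0.007,0.047,0,0,-1],[-0.007,0.047,0,0,-1],[-0.007,0.047,0,0,-1],[-0.006,0.047,0,0,-1],[-0.006,0.045,0,0,-1],[0,0,0.015,0,-1],[0,0,0,0,-1]]' | grep -E "tcp|force"; python3 f.py
```

```text
tcp_pos: [626.5, 89.1, 197.1]
wrist_force: [0.2, -0.8, 0.1]
t 23.75 F [-0.03  0.22  0.15] P [627.2  87.6 198.3]
```

```bash
python3 -m creep '[[0,0.001,0.005,0,-1],[0,0,0.005,0,-1],[0.0005,0,0.004,0,-1],[0.004,0,0.004,0,-1],[0.0038,0,0.004,0,-1],[0.0035,0,0.004,0,-1],[0.0033,0,0.004,0,-1],[0.003,0,0.004,0,-1],[0.0026,0,0.004,0,-1],[0,0,0,0,-1]]' | grep -E "tcp|force"; python3 -m creep '[[0.0022,0,0.004,0,-1],[0.002,0,0.004,0,-1],[0.0015,0,0.004,0,-1],[0.0012,0,0.004,0,-1],[0.001,0,0.004,0,-1],[0,0,0.004,0,-1],[0,0,0.004,0,-1]]' | grep -E "tcp|force"; python3 f.py
```

```text
tcp_pos: [605.8, 90.8, 160.0]
wrist_force: [-0.2, -0.0, -0.4]
tcp_pos: [598.7, 90.8, 132.2]
wrist_force: [-1.4, 0.2, 1.9]
t 26.125 F [-0.33  0.09 -0.03] P [599.   90.8 132.2]
```

```bash
python3 -m creep '[[0,0,0.002,0,-1],[0,0,0.002,0,-1],[0,0,0.001,0,-1]]' | grep -E "tcp|force"; python3 f.py; python3 -m creep '[[0,0,0.001,0,-1],[0,0,0.001,0,-1]]' | grep -E "tcp|force"; python3 f.py
```

```text
tcp_pos: [598.6, 90.9, 127.4]
wrist_force: [-1.5, -0.0, 1.4]
t 26.75 F [-0.27 -0.25  0.1 ] P [598.8  90.8 127.4]
tcp_pos: [598.8, 90.9, 125.6]
wrist_force: [-0.9, -1.0, 1.3]
t 27.25 F [-0.33  0.07  0.29] P [598.8  90.9 125.4]
```

```bash
python3 -m creep '[[0,0,0.001,0,-1],[0,0,0.001,0,-1]]' | grep -E "tcp|force"; python3 f.py
```

```text
tcp_pos: [598.8, 90.8, 125.0]
wrist_force: [-4.5, -0.6, 17.8]
t 27.75 F [-3.3  -0.06 11.98] P [598.8  90.8 125.1]
```

Both bear. I'll lift off, move aside and check.

```bash
python3 -m creep '[[0,0,-0.005,0,-1],[0,0,-0.045,0,-1],[0,0,-0.05,0,-1],[0,0,-0.05,0,-1],[0,0,-0.05,0,-1],[0.02,0.055,0,0,-1],[0.02,0.055,0,0,-1],[0.02,0.055,0,0,-1],[0.02,0.055,0,0,-1],[0.02,0.055,0,0,-1],[0.02,0.055,0,0,-1],[0,0,0,0,-1]]' | grep -E "tcp|force"; python3 - <<'E'
from h import *
a=snap('top','t9.png')[125:255,215:380];b=snap('side','s9.png')[160:290,235:370]
r=lambda i:cv2.resize(i[:,:,::-1],(400,550),interpolation=cv2.INTER_CUBIC)
a5=cv2.resize(a[:,:,::-1],(400,320),interpolation=cv2.INTER_CUBIC);b5=cv2.resize(b[:,:,::-1],(400,390),interpolation=cv2.INTER_CUBIC)
c=np.zeros((390,800,3),np.uint8);c[:320,:400]=a5;c[:,400:]=b5;cv2.imwrite('pics/c9.png',c)
# dark near edge line of the rule in the top view
g=cv2.cvtColor(a,cv2.COLOR_RGB2GRAY).astype(float)
P=[]
for u in list(range(40,130,2)):
    col=g[62:76,u]; w=np.clip(np.median(col)-col-4,0,None)
    if w.sum()>5:P.append((u,62+(w*np.arange(14)).sum()/w.sum()))
P=np.array(P);k=np.polyfit(P[:,0],P[:,1],1);print(len(P),k,np.std(P[:,1]-np.polyval(k,P[:,0])))
e=[onz('top',(215+u,125+np.polyval(k,u)),27)[:2] for u in(20,148)];d=e[0]-e[1];d/=np.linalg.norm(d)
for s in((657.2,44.1),(657.7,-145.8)):w=np.array(s)-e[1];print('near edge to stop (58 expected)',abs(w[0]*d[1]-w[1]*d[0]))
E
```

```text
tcp_pos: [474.7, 427.8, 323.2]
wrist_force: [-0.7, -0.2, 0.5]
45 [5.54689002e-03 6.57373117e+01] 2.829140710353075
near edge to stop (58 expected) 49.261764754930574
near edge to stop (58 expected) 48.07691995169425
```

View pics/c9.png

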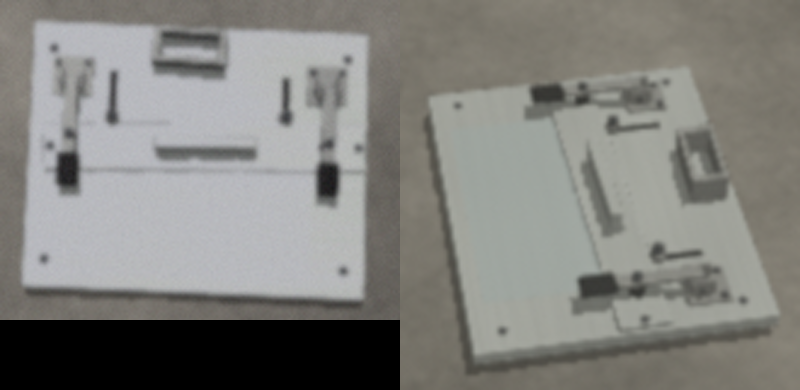

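Both arms are down flat, and the far edge (y≈123) runs along both stops at (112,117) and (286,116). The edge fit caught the rail's shadow (residual 2.8 px), so I'll redo it on clean columns only, comparing with the pressed position.

```bash
python3 - <<'E'
from h import *
def edge(f,us):
    g=cv2.imread('pics/'+f,0)[125:255,215:380].astype(float); P=[]
    for u in us:
        col=g[66:74,u]; w=np.clip(np.median(col)-col-3,0,None)
        if w.sum()>5:P.append((u,66+(w*np.arange(8)).sum()/w.sum()))
    P=np.array(P);k=np.polyfit(P[:,0],P[:,1],1);print(f,len(P),np.std(P[:,1]-np.polyval(k,P[:,0])).round(2),'v at 46,118:',np.polyval(k,[46,118]).round(2))
    e=[onz('top',(215+u,125+np.polyval(k,u)),27)[:2] for u in(20,148)];d=e[0]-e[1];d/=np.linalg.norm(d)
    for s in((657.2,44.1),(657.7,-145.8)):w=np.array(s)-e[1];print('edge to stop',abs(w[0]*d[1]-w[1]*d[0]).round(1))
edge('t9.png',list(range(40,60))+list(range(108,128)))
edge('f.png',list(range(40,60))+list(range(108,128)))
s=arm.read_state();print(s['t'],s['wrist_force'],s['qvel'].round(3))
E
```

```text
t9.png 40 0.13 v at 46,118: [68.58 69.37]
edge to stop 56.2
edge to stop 56.0
f.png 40 0.61 v at 46,118: [67.54 69.41]
edge to stop 53.4
edge to stop 56.1
29.35 [-0.03643482 -1.95397874 -0.29054768] [ 0.034 -0.01   0.042  0.016  0.003  0.    -0.   ]
```

The edge is equally distant from both stops (56.2 and 56.0 mm). The shared 2 mm offset from 58 mm is within calibration and stop-height error. Handing in.

```bash
python3 -c "
from plant import arm
print(arm.close_job())"
```

```text
the job is handed in; nothing more can be done
None
```

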